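# Switch the gas line over

## Task

Bring the gas line over to the line stand beside the selector console. First push the stand's toggle valve shut (lever fully away from the robot); with it shut, turn the brass coupling nut clockwise by hand until it stops, then turn the console's selector knob to the outermost bar mark on the side where the line stand is, clicked into place, and finally pull the valve lever fully back towards the robot to open it. Leave the vise, spanner, spray can and steel offcut where they are.

Things in the scene. Friction and masses are not known exactly. Their poses are not given: they have to be found in the camera images.
- console: Fixed grey selector console 200 x 240 x 60 mm on a steel foot, its face tilted 30 degrees from level towards the robot (normal (-sin 30, 0, cos 30) in its frame). Far edge 161 mm, near edge 9 mm above the table. Origin on the table under its middle; x away from the robot, y left, z up. The line stand is on its left (+y) or right (-y).
- selector (a joint): Knob angle, rad, positive clockwise facing the panel, range -1.2 to 1.2; at 0 the pointer points straight up the slope. Spring detents (up to 0.12 Nm) at -1.05 (long bar mark, left, console +y), -0.35 and 0.35 (small dots, standby), 1.05 (long bar mark, right, console -y); between them it springs to the nearest. It starts at a dot.
- selector_grip (a point): Grip point on the knob's axis, 36 mm above the panel face. Black knob: skirt of diameter 48 mm up to 14 mm above the face, bar grip 44 mm long, 14 mm wide, up to 44 mm; a small nose and a white line mark the pointer end. Axes turn with the knob: z out of the panel, x along the bar to the pointer, y across the bar (its 14 mm). Clockwise turns x towards -y.
- stand: Fixed line stand: steel foot 250 x 90 x 12 mm with a level pipe along its x; nearer the robot (x = -65 mm) a vertical brass coupling nut, farther (x = +75 mm) a valve block with a toggle lever. Origin on the table, 5 mm nearer than the foot's middle; x away from the robot along the pipe, y left, z up. It stands left or right of the console.
- nut (a joint): Angle of the captive coupling nut, rad, positive clockwise from above (tightening), 0 loose to 1.3 tight on its stop. Starts between 0 and 0.25; friction 0.12 Nm; stays where left, does not rise or sink. At 0 the lug on its flange points to the stand's -x; when tight the lug stands beside the fixed brass pip.
- nut_grip (a point): Grip point on the nut's vertical axis, 86 mm above the table (top of the hexagon). Brass hexagon 32 mm across flats, 64 to 86 mm above the table, on a flange of diameter 42 mm; a stub of diameter 16 mm rises through it to 105 mm. Axes turn with the nut: z up, x normal to a pair of flats (lug at -x), the other flats 60 degrees apart. Tightening turns x towards -y.
- valve (a joint): Tilt of the toggle valve lever, rad: -0.6 leaning towards the robot (stand -x) = fully open, 0 upright, +0.6 leaning away from the robot = fully shut. Starts between -0.6 and -0.5. Stiff by friction (0.15 Nm), stays where it is left.
- valve_pivot (a point): Fixed pivot of the valve lever, 72 mm above the table; axes as the stand's. The lever swings in the stand's x-z plane. The aluminium block under it is 50 x 36 mm and reaches up to 64 mm above the table.
- valve_tip (a point): Centre of the black ball, diameter 20 mm, at the end of the lever, 80 mm from the pivot; the steel rod is 10 mm thick. Moves with the lever.
- vise: Bystander: loose drill-press vise, blue and steel, 170 x 80 x 63 mm, its screw sticking out 45 mm in -x with a 90 mm cross bar. Origin on the table under the middle of its base. It stands on the other side of the console from the line stand.
- spanner: Bystander: spanner 170 mm long lying in front of the console. Origin under its middle.
- can: Bystander: white spray can, diameter 60 mm, 170 mm high, behind the console. Origin at the centre of its underside.
- offcut: Bystander: offcut of steel angle, 160 x 40 x 40 mm, behind the console. Origin under its middle.

How it is judged:
On the way, in this order (a step that is already met when the one before it is completed fails the run):
1. the valve lever is shut (leans away from the robot) (value of joint valve above 0.45 rad), for 0.2 s.
2. with the valve shut, the coupling nut is tight (value of joint nut above 1.15 rad and value of joint valve above 0.45 rad), for 0.2 s.
3. with the valve shut, the selector is at the bar mark on the stand's side (value of joint valve above 0.45 rad and ((y of stand in the frame of console above 0 m and value of joint selector between -1.17 and -0.93 rad) or (y of stand in the frame of console below 0 m and value of joint selector between 0.93 and 1.17 rad))), for 0.2 s.
4. the valve lever is open again (leans towards the robot) (value of joint valve below -0.45 rad), for 0.2 s.
At the end, for the whole second after the job is handed in: The selector rests within 0.12 rad of the bar detent on the line stand's side (-1.05 if the stand is left of the console, +1.05 if right), the nut is tightened beyond 1.15 rad, and the valve lever is open, below -0.45 rad (((y of stand in the frame of console above 0 m and value of joint selector between -1.17 and -0.93 rad) or (y of stand in the frame of console below 0 m and value of joint selector between 0.93 and 1.17 rad)) and value of joint nut above 1.15 rad and value of joint valve below -0.45 rad); the robot touches nothing.
It fails at once if the vise is shifted by more than 20 mm (distance of vise from where it was at the start of the episode above 0.02 m).
It fails at once if the spanner is shifted by more than 20 mm (distance of spanner from where it was at the start of the episode above 0.02 m).
It fails at once if the can is shifted by more than 20 mm or tipped (distance of can from where it was at the start of the episode above 0.02 m or angle between can's own z axis and vertical above 0.5 rad).
It fails at once if the offcut is shifted by more than 20 mm (distance of offcut from where it was at the start of the episode above 0.02 m).
It also fails if it takes over 61 s, if anything falls off the work surface, if the arm or the gripper's body presses on something with over 40 N, if the wrist force passes 120 N, or if a joint passes its speed limit or range.

## Robot

A 6-joint arm with a two-finger parallel gripper is mounted at the origin on the work surface. World frame = base frame: x ahead of the robot, y to its left, z up, the work surface at z = 0. Lengths are in m, angles in rad, forces in N, time in s.
With the tool pointing down it reaches from about 0.35 to 0.85 m from the base axis. Payload 8.1 kg.
Tool frame: the origin (TCP) lies midway between the tips of the shut fingers; the grasp point (between the pads) lies 19 mm behind it (robot.grasp_offset is the distance from the TCP to the grasp point, in m); z points along the fingers, y is the line along which they close (so a half turn about z gives the same grasp; the last joint's range is limited). The gripper opens to 93 mm and grips with 3 to 60 N. Pads are 15 mm wide; open, the fingers measure 128 mm over their backs; the gripper's body (75 mm by 188 mm) begins 65 mm behind the grasp point.
Start: joints at [-1.341, 0.13, 1.488, -0, 1.523, -0.085], TCP at [0.186, -0.571, 0.195] pointing down, gripper open.
Joint ranges: [-2.96, 2.96], [-0.89, 2.26], [0.02, 2.5], [-1.34, 4.48], [0, 2.73], [-2.66, 2.66]. Speed limits (rad/s): [2.39, 2.39, 2.79, 3.14, 3.14, 3.14].

## Interface

Orientations are given as a rotation vector (axis times angle).
In Python, from rig import robot gives the robot as it stands.
- The arm moves only by the tool apply_moves, never from a script. Its argument "series" is a list that holds one entry, the list of rows, each a list of 5 numbers: the opening, from 0 (shut) to 1 (fully open), then the shift along the tool's x, y, z scaled (see below), then the turn about the tool's z scaled (see below). A call has 1 to 8 rows; each row shifts and turns the commanded pose from where the row before left it, along the tool's axes as they then stand; what a row does not reach is not made up. The controller multiplies each number of a shift by 0.25 m and each number of a turn by pi/2 rad. A row lasts 1/10 s, in which the tool goes at most 50 mm and 8.59 degrees, less where a joint would pass 70% of its speed; a pose out of reach is approached as far as the arm can. A call with a number of a shift or a turn outside -1 to 1 is refused whole. A call with a gripper value outside its range is refused whole. The fingers move at their own pace and stop on an object; "squeeze" is the grip in N (left out, the last holds). Time passes only in rows, so rows that do not move let the fingers close. It gives the time, the measured TCP pose, the force, the opening and the grip force at its end, in the units of the state.
- robot.state(): the state, without advancing time (a new reading comes with each control period).
- robot.get_image(name): name is "scene" or "top"; returns (picture, depth): 384x512x3 uint8, red, green, blue; 384x512 float32, m along the optical axis (not along the pixel's ray), 0 where there is no reading.
- robot.camera_params(name): a dict with "K" (3x3 intrinsics, pixels), "k1" (the pictures are not rectified: a ray, as slopes to the right and down, at radius r is drawn at 1 + k1 r^2 times it, then the intrinsics apply), "rvec" (rotation vector, rad) and "tvec" (3), from world to camera coordinates, as OpenCV has them. Camera axes: x right, y down, z forward; pixel columns grow to the right and rows downward; lengths in m; the calibration is good to about 2 mm. A picture is of the moment at which its call begins. camera_params takes no time and is no camera call.
- robot.hand_in(): hands the job in; it is judged then, once.
The state is a dict: "t": time; "q": joint angles; "qvel": joint speeds; "joint_efforts": joint torques, N m; "position": TCP position; "tcp_rot": TCP orientation; "contact_force": force on the tool from outside, world axes, zero at the start; "wrist_torque": the same for the moment, N m; "opening": opening from 0.0 (shut) to 1.0 (fully open); "finger_force": force on a finger pad.
Only numpy, scipy, OpenCV 4.12 (cv2) and the standard library are available. Lean on these libraries where they do the work, as an engineer would, in place of code of your own. Each camera call takes 0.05 s, during which the arm holds its last target. There are 200 camera calls.

## Working session

There is one attempt and no reset: what is moved stays moved. The work goes in short steps, Python scripts to look and compute and a tool call to move; the robot and the scene stay as the last step left them, time stands still between calls to the robot, and variables do not carry over. Pictures are saved under pics/ and viewed, at most 10 in all, crops included, and the job is handed in when it is done.

Besides the shell and the picture viewer there is one more tool, called after "Emit:" as name(argument=value, ...), one argument or row to a line, values as JSON. apply_moves: Moves the arm, as the interface text tells. Its arguments: {"type":"object","properties":{"series":{"type":"array","items":{"type":"array","items":{"type":"array","items":{"type":"number","minimum":-1,"maximum":1}}}},"squeeze":{"type":"number"}},"required":["series"]}

```bash
ls; mkdir -p pics; python3 - <<'E'
from rig import robot
import cv2,numpy as np
for n in("scene","top"):
    p,d=robot.get_image(n); cv2.imwrite(f"pics/{n}0.png",p[:,:,::-1]); np.savez(f"pics/{n}0.npz",p=p,d=d)
    c=robot.camera_params(n); print(n,c)
print(robot.state())
E
```

```text
pics
scene {'K': array([[377.9321956 ,   0.        , 260.43289704],
       [  0.        , 377.9321956 , 194.478093  ],
       [  0.        ,   0.        ,   1.        ]]), 'k1': -0.038420608057588464, 'rvec': array([ 0.8677162 ,  2.55499197, -1.07875211]), 'tvec': array([ 0.45189116, -0.15965719,  1.25080334])}
top {'K': array([[373.67690253,   0.        , 250.66325716],
       [  0.        , 373.67690253, 191.75577706],
       [  0.        ,   0.        ,   1.        ]]), 'k1': -0.010512514799555289, 'rvec': array([ 2.09712439, -2.07621303,  0.251283  ]), 'tvec': array([-0.00265749,  0.58972054,  0.8198258 ])}
{'t': 0.1, 'q': array([-1.34139384e+00,  1.31071355e-01,  1.48916207e+00, -1.87786399e-05,
        1.52300582e+00, -8.53741372e-02]), 'qvel': array([ 1.49030818e-03, -6.95388429e-04, -3.02504462e-03, -8.77330995e-04,
       -5.83351885e-05,  1.05277911e-03]), 'joint_efforts': array([ 1.65649762e-03, -5.61339355e+01, -4.93095624e+01,  7.70156435e-02,
        2.91643589e-02, -7.64596143e-05]), 'position': array([ 0.18566571, -0.56997224,  0.19440548]), 'tcp_rot': array([-3.10114166e+00, -4.92155360e-01,  2.15375077e-04]), 'contact_force': array([0.01964781, 0.02965375, 0.21388449]), 'wrist_torque': array([ 0.04821502, -0.01166608, -0.00589446]), 'finger_force': 0.0, 'opening': 1.000859408833909}
```

View pics/scene0.png

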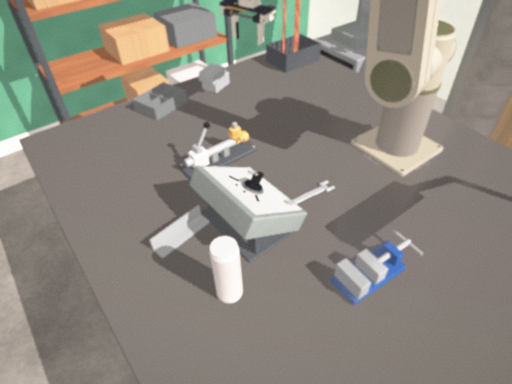

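View pics/top0.png

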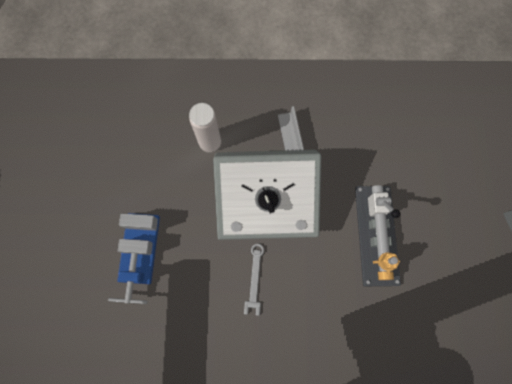

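The stand is on the console's right (top view, near (380,240)), with the console at (268,195), the vise on the left and the spanner at (255,280). I'll enlarge the stand and console.

```bash
cat > h.py <<'E'
import cv2,numpy as np
from rig import robot
from scipy.spatial.transform import Rotation as R
def cam(n):
    c=robot.camera_params(n); return c["K"],c["k1"],R.from_rotvec(c["rvec"]).as_matrix(),np.array(c["tvec"])
def ray(n,u,v):
    K,k,Rm,t=cam(n); a=np.array([(u-K[0,2])/K[0,0],(v-K[1,2])/K[1,1]])
    s=a.copy()
    for _ in range(20): s=a/(1+k*(s@s))
    return -Rm.T@t, Rm.T@np.array([s[0],s[1],1])
def atz(n,u,v,z):
    o,d=ray(n,u,v); return o+d*(z-o[2])/d[2]
def atd(n,u,v,dep):
    o,d=ray(n,u,v); return o+d*dep
def proj(n,P):
    K,k,Rm,t=cam(n); c=Rm@np.asarray(P)+t; s=c[:2]/c[2]; s=s*(1+k*(s@s)); return K[:2,:2]@s+K[:2,2]
E
python3 - <<'E'
from h import *
p=cv2.imread("pics/top0.png")
a=cv2.resize(p[175:295,345:425],None,fx=5,fy=5,interpolation=3)
b=cv2.resize(p[145:245,205:325],None,fx=3.3,fy=5,interpolation=3)
b=cv2.resize(p[145:250,208:328],None,fx=3.3,fy=3.3,interpolation=3)
o=np.zeros((600,400+b.shape[1],3),np.uint8); o[:600,:400]=a; o[:b.shape[0],400:]=b
print(b.shape); cv2.imwrite("pics/topc.png",o)
p=cv2.imread("pics/scene0.png")
cv2.imwrite("pics/scc.png",cv2.resize(p[110:230,170:320],None,fx=5,fy=5,interpolation=3))
E
```

```text
(346, 396, 3)
```

View pics/topc.png

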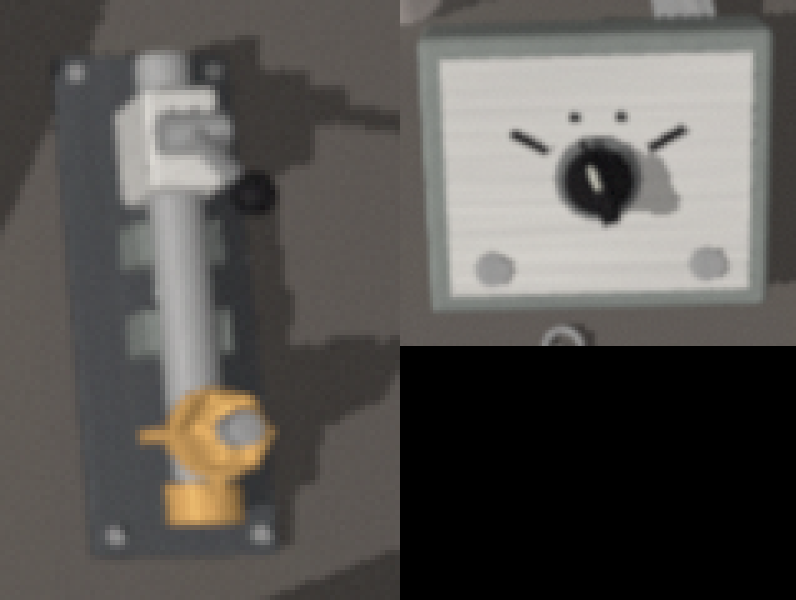

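View pics/scc.png

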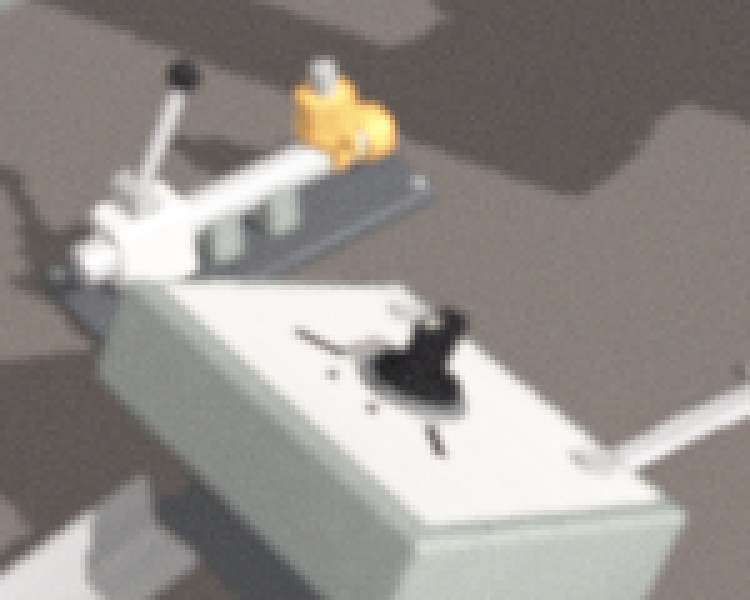

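The scene crop confirms the lever leans to the robot, ball near full-picture (206,125), and the stub top at (235,124). In the top crop the stub top is at full-picture (393,261), the ball at (396,213) and the knob at (268,199). Next I measure these using depth and both views.

```bash
python3 - <<'E'
from h import *
np.set_printoptions(precision=4,suppress=True)
d=np.load("pics/top0.npz")["d"]
f=lambda x,y:(345+(x+.5)/5-.5,175+(y+.5)/5-.5)
for n,q in dict(TL=(55,57),BL=(90,557),BR=(288,548),b1=(75,70),b2=(215,70),b3=(115,537),b4=(260,535)).items(): print(n,atz("top",*f(*q),.012))
for n,q,z in (("stub",(241,428),.105),("ball",(255,192),.14),("pip",(148,435),.06),("hexL",(170,432),.064)):
    u,v=f(*q); print(n,atz("top",u,v,z),atd("top",u,v,d[int(round(v)),int(round(u))]))
def tri(a,b):
    o1,d1=ray("top",*a);o2,d2=ray("scene",*b)
    s=np.linalg.lstsq(np.c_[d1,-d2],o2-o1,rcond=None)[0]; p,q=o1+s[0]*d1,o2+s[1]*d2
    return (p+q)/2,np.linalg.norm(p-q)
print("ball tri",tri(f(255,192),(206,124.5)),"stub tri",tri(f(241,428),(234.3,122.5)))
# console
P=np.array([[*atd("top",u,v,d[v,u])] for v in range(158,236) for u in range(220,316)])
tl=np.array([-.5,0,.866])
w=P[(P[:,2]>.05)]
nrm=None;m=np.ones(len(w),bool)
for _ in range(6):
    c=w[m].mean(0);n=np.linalg.svd(w[m]-c,full_matrices=False)[2][2];n*=np.sign(n[2]);m=abs((w-c)@n)<.004
print("plane n",n,"c",c,"spread",m.sum(), w[m].min(0),w[m].max(0))
h=(w-c)@n
for lo,hi in((.005,.018),(.03,.06)):
    k=w[(h>lo)&(h<hi)];print(lo,len(k),k.mean(0))
k=w[(h>.034)&(h<.06)];hh=(k-c)@n;print("h",np.sort(hh)[::8]);B=k-np.outer(hh,n);S=np.linalg.svd(B-B.mean(0),full_matrices=False);print(S[1],S[2][0],B.mean(0))
g=lambda x,y:(208+(x-400+.5)/3.3-.5,145+(y+.5)/3.3-.5)
for nn,q in dict(barL1=(512,133),barL2=(548,152),barR1=(686,128),barR2=(650,150),dL=(575,117),dR=(621,116),line1=(588,168),line2=(604,192),pTL=(440,58),pTR=(752,50),pBR=(762,297),pBL=(448,297)).items():
    o,r=ray("top",*g(*q)); o2=c+(.044*n if "line" in nn else 0); print(nn,o+r*((o2-o)@n)/(r@n))
E
```

```text
TL [ 0.6229 -0.2653  0.012 ]
BL [ 0.3739 -0.2679  0.012 ]
BR [ 0.379  -0.3636  0.012 ]
b1 [ 0.6161 -0.2752  0.012 ]
b2 [ 0.6167 -0.3469  0.012 ]
b3 [ 0.3834 -0.2806  0.012 ]
b4 [ 0.3849 -0.3506  0.012 ]
stub [ 0.4293 -0.3113  0.105 ] [ 0.4295 -0.3119  0.1034]
ball [ 0.5282 -0.3128  0.14  ] [ 0.5261 -0.3087  0.1505]
pip [ 0.4289 -0.2845  0.06  ] [ 0.4283 -0.2818  0.0686]
hexL [ 0.4301 -0.2935  0.064 ] [ 0.4299 -0.2928  0.0662]
ball tri (array([ 0.5281, -0.3125,  0.1413]), np.float64(0.0005757545873573122)) stub tri (array([ 0.4299, -0.3111,  0.1079]), np.float64(0.002246367427141313))Traceback (most recent call last):
  File "<stdin>", line 14, in <module>
  File "h.py", line 14, in atd
    o,d=ray(n,u,v); return o+d*dep
        ~~~^^^^^^^
  File "h.py", line 7, in ray
    K,k,Rm,t=cam(n); a=np.array([(u-K[0,2])/K[0,0],(v-K[1,2])/K[1,1]])
             ~~~^^^
  File "h.py", line 5, in cam
    c=robot.camera_params(n); return c["K"],c["k1"],R.from_rotvec(c["rvec"]).as_matrix(),np.array(c["tvec"])
ValueError: time passes only in moves, steps and waits
```

```bash
sed -i 's/^def cam(n):/from functools import lru_cache\n@lru_cache\ndef cam(n):/' h.py; python3 - <<'E'
from h import *
np.set_printoptions(precision=4,suppress=True)
d=np.load("pics/top0.npz")["d"]
P=np.array([atd("top",u,v,d[v,u]) for v in range(158,236) for u in range(220,316)])
w=P[(P[:,2]>.05)]
m=np.ones(len(w),bool)
for _ in range(6):
    c=w[m].mean(0);n=np.linalg.svd(w[m]-c,full_matrices=False)[2][2];n*=np.sign(n[2]);m=abs((w-c)@n)<.004
print("plane n",n,"c",c,m.sum(), w[m].min(0),w[m].max(0))
h=(w-c)@n
k=w[(h>.034)&(h<.06)];hh=(k-c)@n;print("h",np.sort(hh)[::8]);B=k-np.outer(hh,n);S=np.linalg.svd(B-B.mean(0),full_matrices=False);print(S[1],S[2][0],B.mean(0))
g=lambda x,y:(208+(x-400+.5)/3.3-.5,145+(y+.5)/3.3-.5)
for nn,q in dict(barL1=(512,133),barL2=(548,152),barR1=(686,128),barR2=(650,150),dL=(575,117),dR=(621,116),line1=(588,168),line2=(604,192),pTL=(440,58),pTR=(752,50),pBR=(762,297),pBL=(448,297),nose=(612,220)).items():
    o,r=ray("top",*g(*q)); o2=c+(.044*n if "l"==nn[0] or nn=="nose" else 0); print(nn,o+r*((o2-o)@n)/(r@n))
E
```

```text
plane n [-0.5499 -0.0213  0.835 ] c [ 0.5593 -0.035   0.1099] 4863 [ 0.4862 -0.1488  0.0621] [0.6453 0.074  0.1602]
h [0.0346 0.0387 0.0396 0.0399 0.0402 0.0406 0.0409 0.0412 0.0415 0.0417
 0.0422 0.0425 0.0429 0.0432 0.0437 0.0449]
[0.1389 0.0452 0.    ] [-0.7686 -0.3785 -0.5158] [ 0.5681 -0.035   0.1157]
barL1 [0.5904 0.0232 0.1319]
barL2 [ 0.5794 -0.0013  0.124 ]
barR1 [ 0.595  -0.0948  0.1319]
barR2 [ 0.5815 -0.0709  0.1236]
dL [ 0.6005 -0.0194  0.1375]
dR [ 0.6015 -0.0505  0.1374]
line1 [ 0.5591 -0.0275  0.1627]
line2 [ 0.5453 -0.0382  0.1533]
pTL [0.6336 0.0709 0.1615]
pTR [ 0.6411 -0.1363  0.1612]
pBR [ 0.4901 -0.1547  0.0613]
pBL [0.4874 0.069  0.0652]
nose [ 0.5289 -0.0439  0.1424]
```

Measured:
- Nut at (0.4295, -0.311).
- Valve pivot at about (0.569, -0.312), with the lever at about -0.55.
- Knob base at about (0.5635, -0.035, 0.112), with the console yawed 0.038 and the knob at -0.35.

The stand is on the right, so the target is +1.05. First I align the tool with the stand, shut the fingers and approach the near side of the lever.

Emit:
apply_moves(
  series=[
    [[0,0,0,0,0.065],[0,0,0,0,0.065],[0,0,0,0,0.065],[0,0.12,-0.1,0,0],[0,0.12,-0.1,0,0],[0,0.12,-0.1,0,0],[0,0.12,-0.1,0,0],[0,0.12,-0.1,0,0]],
  ],
  squeeze=20,
)

```text
t: 0.9
position: [0.3355, -0.4429, 0.1949]
tcp_rot: [-3.141, -0.013, 0.001]
contact_force: [0.7, -0.3, 0.6]
opening: 0.364
finger_force: 0.0
```

Emit:
apply_moves(
  series=[
    [[0,0.12,-0.1,0,0],[0,0.12,-0.1,0,0],[0,0.12,-0.1,0,0],[0,0.12,-0.1,0,0],[0,0.12,-0.1,0,0],[0,0,0,0,0],[0,0,0,0,0]],
  ],
)

```text
t: 1.6
position: [0.4838, -0.3172, 0.1947]
tcp_rot: [-3.141, -0.017, 0.002]
contact_force: [-0.6, 0.1, -0.7]
opening: 0.005
finger_force: 0.0
```

Emit:
apply_moves(
  series=[
    [[0,0,-0.02,0.16,0],[0,0,0,0.16,0],[0,0.06,0,0,0],[0,0.06,0,0,0],[0,0.06,0,0,0],[0,0.06,0,0,0],[0,0.06,0,0,0],[0,0,0,0,0]],
  ],
)

```text
t: 2.4
position: [0.5586, -0.3134, 0.1151]
tcp_rot: [3.142, 0.012, -0.0]
contact_force: [-0.2, 0.1, 1.6]
opening: 0.008
finger_force: 0.0
```

Emit:
apply_moves(
  series=[
    [[0,0.04,0,0,0],[0,0.02,0,0,0],[0,0,0,0,0]],
  ],
)

```text
t: 2.7
position: [0.5734, -0.3124, 0.1149]
tcp_rot: [-3.141, -0.013, 0.001]
contact_force: [-0.9, 0.3, -1.4]
opening: 0.006
finger_force: 0.4
```

Emit:
apply_moves(
  series=[
    [[0,0.03,0,0,0],[0,0.02,0,0,0],[0,0,0,0,0]],
  ],
)

```text
t: 3.0
position: [0.5866, -0.3119, 0.1151]
tcp_rot: [-3.141, -0.014, 0.0]
contact_force: [-1.8, -1.0, -1.0]
opening: 0.001
finger_force: 0.6
```

```bash
python3 - <<'E'
from h import *
p,d=robot.get_image("scene"); cv2.imwrite("pics/s1.png",cv2.resize(p[80:200,150:270,::-1],None,fx=5,fy=5,interpolation=3))
for a in (-.55,.3,.45,.6): print(a,(proj("scene",[.5695+.08*np.sin(a),-.312,.072+.08*np.cos(a)])-[150,80])*5)
print(robot.state()["contact_force"])
E
```

```text
-0.55 [281.75812105 224.34893268]
0.3 [181.81609597 252.8812478 ]
0.45 [165.7543558 266.3552699]
0.6 [151.31891207 281.70026189]
[-0.88986333 -0.02810081 -1.27800629]
```

View pics/s1.png

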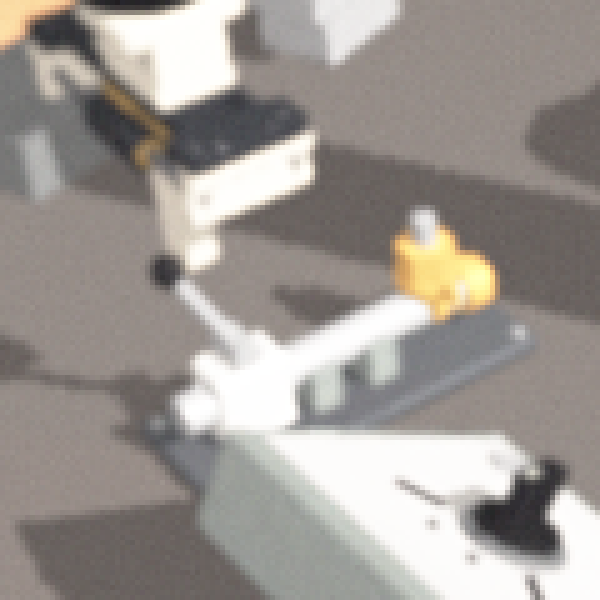

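The ball sits at crop (166,271), which is about 0.47 rad, so it needs a little more push.

Emit:
apply_moves(
  series=[
    [[0,0.02,0,0,0],[0,0.016,0,0,0],[0,0,0,0,0]],
  ],
)

```text
t: 3.35
position: [0.5955, -0.3119, 0.1152]
tcp_rot: [-3.141, -0.014, 0.0]
contact_force: [-2.6, 1.0, -2.5]
opening: 0.009
finger_force: 1.1
```

```bash
python3 - <<'E'
from h import *
p,d=robot.get_image("scene"); c=p[125:145,170:195].sum(2)
v,u=np.where(c<170); print(u.mean()+170,v.mean()+125,len(u), proj("scene",[.5695+.08*np.sin(.6),-.312,.072+.08*np.cos(.6)]),robot.state()["contact_force"])
E
```

```text
179.5 137.5 2 [180.26378241 136.34005238] [-1.90654283 -0.34862843 -1.88605715]
```

The shove moved it to about 0.6, shut. Now I go back up, over to the nut, with the fingers opening.

Emit:
apply_moves(
  series=[
    [[0,-0.12,0,0,0],[0,-0.12,0,-0.12,0],[1,-0.12,0,-0.16,0],[1,-0.12,0,0,0.09],[1,-0.12,0,0,0.09],[1,0,0,0,0.09],[1,0,0,0,0.09],[1,0,0,0,0.051]],
  ],
)

```text
t: 4.2
position: [0.4462, -0.3096, 0.1867]
tcp_rot: [2.98, -0.992, 0.006]
contact_force: [0.3, -1.1, 0.7]
opening: 0.466
finger_force: 0.0
```

Emit:
apply_moves(
  series=[
    [[1,0,0,0,0],[1,0,0,0,0]],
  ],
)

```text
t: 4.4
position: [0.446, -0.3093, 0.1861]
tcp_rot: [2.985, -0.98, 0.003]
contact_force: [0.4, -1.3, 0.7]
opening: 0.648
finger_force: 0.0
```

```bash
python3 - <<'E'
from h import *
s=robot.state();M=R.from_rotvec(s["tcp_rot"]).as_matrix();print(s["q"],s["position"],M)
e=np.array([.4295,-.311,.068])-s["position"];print(M.T@e/.25)
E
```

```text
[-7.01098071e-01 -2.19880181e-02  1.66300610e+00  3.15163819e-04
  1.49878751e+00  1.50400885e+00] [ 0.44598149 -0.30931416  0.18607746] [[ 8.05465758e-01 -5.92640240e-01  1.56832656e-03]
 [-5.92639569e-01 -8.05467261e-01 -9.12553166e-04]
 [ 1.80405143e-03 -1.94422052e-04 -9.99998354e-01]]
[-0.04995678  0.04459375  0.47221183]
```

Joint 6 is at 1.50, so tightening would run it past 2.66. I take the half-turn equivalent grasp instead.

Emit:
apply_moves(
  series=[
    [[1,0,0,0,-0.095],[1,0,0,0,-0.095],[1,0,0,0,-0.095],[1,0,0,0,-0.095],[1,0,0,0,-0.095],[1,0,0,0,-0.095],[1,0,0,0,-0.095],[1,0,0,0,-0.095]],
  ],
)

```text
t: 5.2
position: [0.4458, -0.3092, 0.1856]
tcp_rot: [3.016, 0.876, 0.001]
contact_force: [-0.3, 0.6, -0.3]
opening: 0.999
finger_force: 0.0
```

Emit:
apply_moves(
  series=[
    [[1,0,0,0,-0.095],[1,0,0,0,-0.095],[1,0,0,0,-0.095],[1,0,0,0,-0.095],[1,0,0,0,-0.095],[1,0,0,0,-0.095],[1,0,0,0,-0.095],[1,0,0,0,-0.095]],
  ],
)

```text
t: 6.0
position: [0.4458, -0.3092, 0.1856]
tcp_rot: [2.002, 2.42, 0.0]
contact_force: [0.7, 0.6, 0.2]
opening: 0.999
finger_force: 0.0
```

Emit:
apply_moves(
  series=[
    [[1,0,0,0,-0.095],[1,0,0,0,-0.095],[1,0,0,0,-0.095],[1,0,0,0,-0.095],[1,0,0,0,-0.095],[1,0,0,0,0],[1,0,0,0,0]],
  ],
)

```text
t: 6.7
position: [0.4456, -0.3091, 0.1855]
tcp_rot: [1.0, 2.978, -0.0]
contact_force: [0.4, 0.3, 0.6]
opening: 0.997
finger_force: 0.0
```

```bash
python3 - <<'E'
from h import *
s=robot.state();M=R.from_rotvec(s["tcp_rot"]).as_matrix();print(s["q"],s["position"],np.degrees(np.arctan2(M[1,:2],M[0,:2])))
e=np.array([.4295,-.311,.068])-s["position"];print(M.T@e/.25)
E
```

```text
[-7.01102299e-01 -2.13482740e-02  1.66345056e+00  1.42787952e-04
  1.49906577e+00 -1.62375467e+00] [ 0.44561558 -0.30909843  0.18548819] [142.86350094  52.8635039 ]
[ 0.04700008 -0.04503692  0.46992712]
```

Tool y now points 53°. I centre on the nut, descend, and close.

Emit:
apply_moves(
  series=[
    [[1,0.047,-0.045,0,0],[1,0,0,0.16,0],[1,0,0,0.16,0],[1,0,0,0.15,0],[1,0,0,0,0]],
  ],
)

```text
t: 7.2
position: [0.4256, -0.3078, 0.0621]
tcp_rot: [-0.997, -2.969, -0.006]
contact_force: [-0.4, 0.2, -0.5]
opening: 0.998
finger_force: 0.0
```

Emit:
apply_moves(
  series=[
    [[0,0,0,0,0],[0,0,0,0,0],[0,0,0,0,0],[0,0,0,0,0],[0,0,0,0,0],[0,0,0,0,0]],
  ],
  squeeze=30,
)

```text
t: 7.8
position: [0.4295, -0.3112, 0.0683]
tcp_rot: [0.995, 2.979, -0.0]
contact_force: [-0.3, -0.5, -0.1]
opening: 0.532
finger_force: 0.0
```

Emit:
apply_moves(
  series=[
    [[0,0,0,0,0],[0,0,0,0,0],[0,0,0,0,0],[0,0,0,0,0]],
  ],
)

```text
t: 8.2
position: [0.4289, -0.3113, 0.0677]
tcp_rot: [-0.995, -2.979, 0.001]
contact_force: [-11.9, -15.1, -2.2]
opening: 0.193
finger_force: 9.1
```

Emit:
apply_moves(
  series=[
    [[0,0,0,0,0],[0,0,0,0,0]],
  ],
)

```text
t: 8.4
position: [0.4282, -0.3122, 0.0677]
tcp_rot: [-0.996, -2.978, 0.004]
contact_force: [-4.8, -4.9, -0.4]
opening: 0.162
finger_force: 30.0
```

```bash
python3 - <<'E'
from h import *
s=robot.state();print(s["opening"],s["finger_force"],s["contact_force"],s["wrist_torque"])
p,d=robot.get_image("scene");q,d2=robot.get_image("top")
a=cv2.resize(p[75:175,170:270,::-1],None,fx=4,fy=5.99,interpolation=3);b=cv2.resize(q[190:290,335:435,::-1],None,fx=4,fy=5.99,interpolation=3)
a=cv2.resize(p[85:165,190:270,::-1],(400,400),interpolation=3);b=cv2.resize(q[205:285,345:425,::-1],(400,400),interpolation=3)
cv2.imwrite("pics/s2.png",np.hstack([a,b]))
print(proj("scene",[.4295,-.311,.086]),proj("scene",s["position"]))
E
```

```text
0.16191413694163997 30.00028431415558 [-4.75064247 -4.8994535  -0.41897457] [-0.96377031  0.70826047 -0.02523053]
[235.2022542 128.4658774] [235.65758277 132.9287795 ]
```

View pics/s2.png

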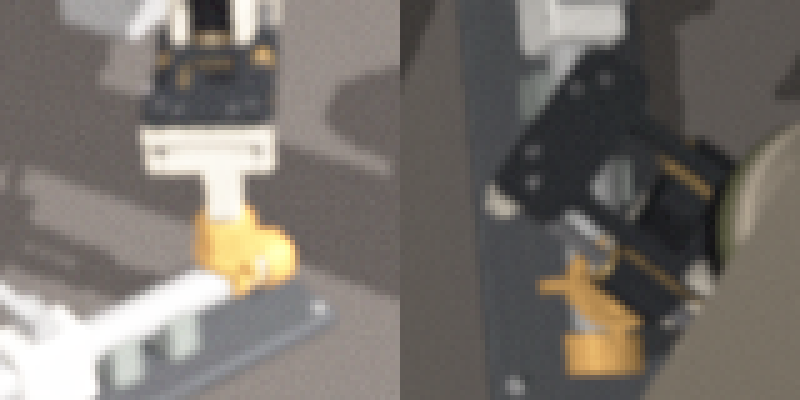

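The fingers seem to be on the stub above the hexagon, not around it (opening 0.16 is about 15 mm). I'll check tip height against the pictures.

```bash
python3 - <<'E'
from h import *
np.set_printoptions(precision=1,suppress=True)
for z in (.115,.125,.135): print("s1",z,(proj("scene",[.5866,-.312,z])-[150,80])*5)
s=robot.state();P=s["position"];M=R.from_rotvec(s["tcp_rot"]).as_matrix()
print(robot.grasp_offset if hasattr(robot,"grasp_offset") else 0, s["position"])
for z in (0,.01,.02): 
  for r in (0,.02,-.02): print("s2",z,r,(proj("scene",P+M[:,1]*r+[0,0,z])-[190,85])*5,(proj("top",P+M[:,1]*r+[0,0,z])-[345,205])*5)
K,k,Rm,t=cam("scene");print((-Rm.T@t)*1000)
p,d=robot.get_image("scene")
for v in (118,121,124,126,128,130,132): print(v,[(atd("scene",u,v,d[v,u])*1000).round() for u in (233,235,238)])
E
```

```text
s1 0.115 [200.2 296.4]
s1 0.125 [197.7 282.3]
s1 0.135 [195.2 268.1]
0.0188 [ 0.4 -0.3  0.1]
s2 0 0 [228.3 239.7] [211.8 284. ]
s2 0 0.02 [226.9 258.3] [175.  257.2]
s2 0 -0.02 [229.6 221.5] [248.8 311. ]
s2 0.01 0 [227.4 226.6] [219.5 282.6]
s2 0.01 0.02 [226.  245.2] [182.3 255.5]
s2 0.01 -0.02 [228.7 208.5] [256.9 309.9]
s2 0.02 0 [226.4 213.4] [227.3 281.2]
s2 0.02 0.02 [225.  231.9] [189.7 253.8]
s2 0.02 -0.02 [227.8 195.3] [265.2 308.8]
[959.  533.  768.4]
118 [array([ 478., -242.,  179.]), array([ 471., -242.,  177.]), array([ 465., -235.,  178.])]
121 [array([ 445., -296.,  127.]), array([ 441., -291.,  129.]), array([ 331., -446.,    3.])]
124 [array([ 445., -297.,  117.]), array([ 441., -293.,  117.]), array([ 341., -431.,    3.])]
126 [array([ 444., -300.,  107.]), array([ 442., -292.,  111.]), array([ 416., -314.,   88.])]
128 [array([ 445., -298.,  101.]), array([ 438., -298.,   99.]), array([ 421., -309.,   85.])]
130 [array([ 440., -308.,   87.]), array([ 434., -305.,   86.]), array([ 427., -299.,   86.])]
132 [array([ 442., -305.,   81.]), array([ 438., -300.,   82.]), array([ 428., -298.,   79.])]
```

By depth and picture, the actual fingertips sit about 20 mm above the reported TCP. I open, descend 20 mm and grip again.

Emit:
apply_moves(
  series=[
    [[0.7,0,0,0,0],[0.7,0,0,0,0],[0.7,0,0,0,0],[0.7,0,0,0,0],[0.7,0,0,0,0],[0.7,0,0,0.04,0],[0.7,0,0,0.04,0],[0.7,0,0,0,0]],
  ],
)

```text
t: 9.35
position: [0.4278, -0.3098, 0.0453]
tcp_rot: [-0.994, -2.976, -0.002]
contact_force: [-1.0, -0.1, -0.8]
opening: 0.695
finger_force: 0.0
```

Emit:
apply_moves(
  series=[
    [[0,0,0,0,0],[0,0,0,0,0],[0,0,0,0,0],[0,0,0,0,0],[0,0,0,0,0],[0,0,0,0,0],[0,0,0,0,0]],
  ],
)

```text
t: 10.05
position: [0.4285, -0.3125, 0.0482]
tcp_rot: [-0.996, -2.979, 0.004]
contact_force: [-4.9, -5.6, 1.0]
opening: 0.349
finger_force: 29.6
```

Opening 0.349 is 32.5 mm, so the pads are on the flats. Now I turn clockwise.

Emit:
apply_moves(
  series=[
    [[0,0,-0.005,0,0.05],[0,0,0,0,0.09],[0,0,0,0,0.09],[0,0,0,0,0.09],[0,0,0,0,0.09],[0,0,0,0,0.09],[0,0,0,0,0.09],[0,0,0,0,0.09]],
  ],
  squeeze=45,
)

```text
t: 10.85
position: [0.4294, -0.3121, 0.0482]
tcp_rot: [2.378, 2.05, 0.002]
contact_force: [4.5, 0.2, -0.8]
opening: 0.345
finger_force: 44.5
```

Emit:
apply_moves(
  series=[
    [[0,0,0,0,0],[0,0,0,0,0]],
  ],
)

```text
t: 11.05
position: [0.4294, -0.3121, 0.0483]
tcp_rot: [2.368, 2.062, 0.002]
contact_force: [5.9, 0.8, -1.3]
opening: 0.343
finger_force: 44.2
```

```bash
python3 - <<'E'
from h import *
s=robot.state();M=R.from_rotvec(s["tcp_rot"]).as_matrix();print(s["q"],s["position"],s["wrist_torque"],s["contact_force"],np.degrees(np.arctan2(M[1,:2],M[0,:2])))
E
```

```text
[-7.25753251e-01  6.51042323e-02  1.83529567e+00  9.41916991e-04
  1.23951574e+00 -5.88027736e-01] [ 0.42942998 -0.31210616  0.0482598 ] [ 0.03521025 -1.12244002 -0.0671224 ] [ 5.92374969  0.77271314 -1.25295643] [82.09138861 -7.90859096]
```

The nut is at about 1.19 rad. I turn a little further to reach the stop.

Emit:
apply_moves(
  series=[
    [[0,0,0,0,0.04],[0,0,0,0,0.03],[0,0,0,0,0.02],[0,0,0,0,0],[0,0,0,0,0]],
  ],
)

```text
t: 11.55
position: [0.4296, -0.3122, 0.0483]
tcp_rot: [2.507, 1.89, 0.002]
contact_force: [5.8, -0.1, -2.1]
opening: 0.343
finger_force: 44.3
```

```bash
python3 - <<'E'
from h import *
s=robot.state();M=R.from_rotvec(s["tcp_rot"]).as_matrix();print(s["position"],s["wrist_torque"],s["contact_force"],np.degrees(np.arctan2(M[1,:2],M[0,:2])))
E
```

```text
[ 0.42955291 -0.3121525   0.04825007] [-0.04815883 -1.19834929 -0.02452648] [ 5.761276   -0.10604391 -2.09064352] [ 74.01767444 -15.98232629]
```

Emit:
apply_moves(
  series=[
    [[0,0,0,0,0.02],[0,0,0,0,0.02],[0,0,0,0,0]],
  ],
)

```text
t: 11.85
position: [0.4296, -0.3122, 0.0483]
tcp_rot: [2.565, 1.81, 0.002]
contact_force: [6.9, -0.2, -1.8]
opening: 0.348
finger_force: 45.7
```

```bash
python3 - <<'E'
from h import *
s=robot.state();M=R.from_rotvec(s["tcp_rot"]).as_matrix();print(s["opening"],s["position"],s["wrist_torque"],s["contact_force"],np.degrees(np.arctan2(M[1,:2],M[0,:2])),s["joint_efforts"])
E
```

```text
0.34824821292192787 [ 0.42956904 -0.31217173  0.04827398] [-0.12236443 -1.31229548  0.85290595] [ 6.92948159 -0.15940093 -1.81019961] [ 70.42451761 -19.57546572] [ -2.92577483 -48.35923076 -43.21277261  -1.13711994   1.81221597
   1.42249849]
```

Wrist torque jumped to 0.85 Nm, so the nut is on its stop. I release, rise, shut the fingers and line tool x up with +y.

Emit:
apply_moves(
  series=[
    [[0.8,0,0,0,0],[0.8,0,0,0,0],[0.8,0,0,0,0],[0.8,0,0,0,0],[0.8,0,0,0,0],[0.8,0,0,-0.16,0],[0.8,0,0,-0.2,0],[0.8,0,0,-0.2,0]],
  ],
)

```text
t: 12.65
position: [0.4277, -0.3114, 0.1888]
tcp_rot: [-2.569, -1.805, 0.001]
contact_force: [1.2, -1.6, 0.1]
opening: 0.799
finger_force: 0.0
```

Emit:
apply_moves(
  series=[
    [[0,0,0,0,-0.08],[0,0,0,0,-0.08],[0,0,0,0,-0.06],[0,0,0,0,0],[0,0,0,0,0],[0,0,0,0,0],[0,0,0,0,0],[0,0,0,0,0]],
  ],
)

```text
t: 13.45
position: [0.4285, -0.312, 0.1877]
tcp_rot: [-2.223, -2.219, 0.0]
contact_force: [0.5, -0.4, 0.0]
opening: 0.16
finger_force: 0.0
```

```bash
python3 - <<'E'
from h import *
s=robot.state();M=R.from_rotvec(s["tcp_rot"]).as_matrix();print(s["opening"],s["position"],s["contact_force"],np.degrees(np.arctan2(M[1,:2],M[0,:2])))
print(M.T@(np.array([.5195,-.069,.185])-s["position"])/.25)
p,d=robot.get_image("scene");q,d2=robot.get_image("top")
a=cv2.resize(p[85:165,190:270,::-1],(400,400),interpolation=3);b=cv2.resize(q[205:285,345:425,::-1],(400,400),interpolation=3)
cv2.imwrite("pics/s3.png",np.hstack([a,b]))
E
```

```text
0.1604592270454202 [ 0.42845312 -0.31196204  0.18774497] [ 0.48196702 -0.39767081  0.00853206] [89.90415518 -0.09584378]
[0.97245473 0.36256305 0.0110357 ]
```

View pics/s3.png

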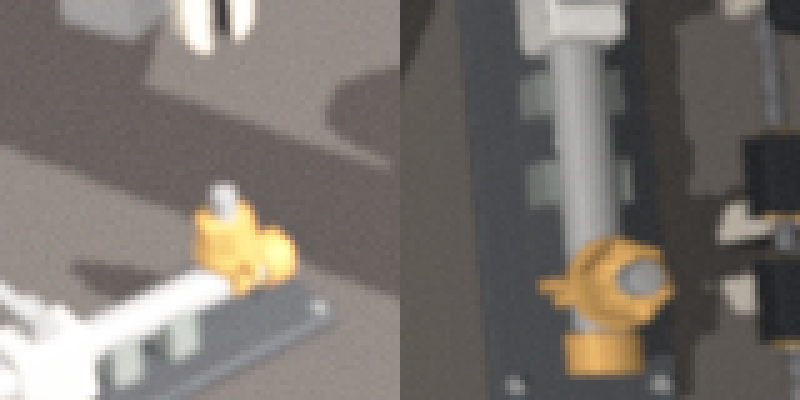

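The top crop shows the lug at (555,297), next to the pip at (545,285), so the nut is tight. Now I move to the knob's near-right side.

Emit:
apply_moves(
  series=[
    [[0,0.162,0.06,0,0],[0,0.162,0.06,0,0],[0,0.162,0.06,0,0],[0,0.162,0.06,0,0],[0,0.162,0.06,0,0],[0,0.162,0.062,0,0],[0,0,0,0,0],[0,0,0,0,0]],
  ],
  squeeze=20,
)

```text
t: 14.35
position: [0.5193, -0.0683, 0.1878]
tcp_rot: [2.22, 2.223, -0.001]
contact_force: [-0.8, 0.1, 0.5]
opening: 0.01
finger_force: 0.0
```

Emit:
apply_moves(
  series=[
    [[0,0,0,0.12,0],[0,0,0,0.12,0],[0,0,0,0.1,0],[0,0,0,0,0],[0,0,0,0,0]],
  ],
)

```text
t: 14.85
position: [0.5187, -0.0702, 0.1031]
tcp_rot: [-2.224, -2.218, 0.001]
contact_force: [0.1, -0.6, 1.4]
opening: 0.004
finger_force: 0.0
```

```bash
python3 - <<'E'
from h import *
s=robot.state();print(s["opening"],s["position"],s["contact_force"])
p,d=robot.get_image("scene");q,d2=robot.get_image("top")
a=cv2.resize(p[140:220,220:300,::-1],(400,400),interpolation=3);b=cv2.resize(q[155:235,225:305,::-1],(400,400),interpolation=3)
cv2.imwrite("pics/s4.png",np.hstack([a,b]))
E
```

```text
0.004124969213936206 [ 0.51872905 -0.07018222  0.10309925] [ 0.12972793 -0.60776432  1.37501909]
```

View pics/s4.png

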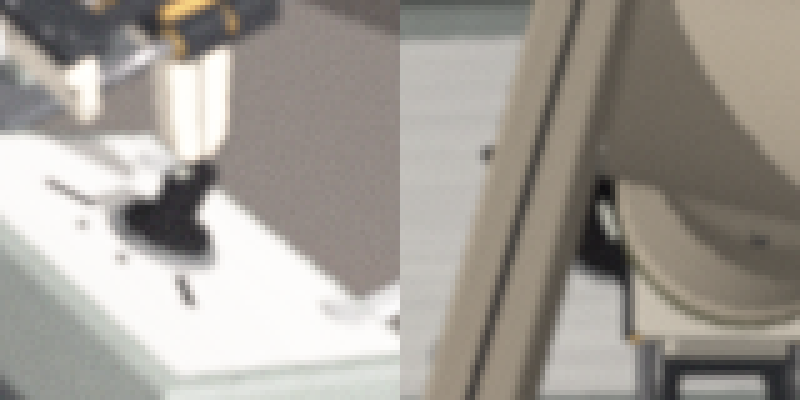

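```bash
python3 - <<'E'
from h import *
np.set_printoptions(precision=1,suppress=True)
for dx,dy in((.01,.008),(-.01,-.008),(-.01,.008)):
    for z in (.103,.123,.133,.143): print(dx,dy,z,(proj("scene",[.5187+dx,-.0702+dy,z])-[220,140])*5)
P0=np.array([.5635,-.035,.112]);n=np.array([-.5,-.02,.866])
for t in(-.35,1.05):
    u=np.array([.866,.033,.5]);y=np.array([-.038,1,0]);b=np.cos(t)*u-np.sin(t)*y
    for r in (-.022,.022): print(t,r,(proj("scene",P0+.044*n+r*b)-[220,140])*5)
E
```

```text
0.01 0.008 0.103 [186.5 196.9]
0.01 0.008 0.123 [185.8 168.2]
0.01 0.008 0.133 [185.4 153.6]
0.01 0.008 0.143 [185.  138.7]
-0.01 -0.008 0.103 [198.5 165.5]
-0.01 -0.008 0.123 [198.  136.9]
-0.01 -0.008 0.133 [197.7 122.3]
-0.01 -0.008 0.143 [197.4 107.5]
-0.01 0.008 0.103 [216.8 181.3]
-0.01 0.008 0.123 [216.5 152.6]
-0.01 0.008 0.133 [216.3 137.9]
-0.01 0.008 0.143 [216.2 123.1]
-0.35 -0.022 [214.2 158. ]
-0.35 0.022 [176.8 172.8]
1.05 -0.022 [235.3 184.9]
1.05 0.022 [156.6 145.8]
```

The tips at about z 0.123 overlap the bar by about 17 mm. Now I push +y against the bar's tail.

Emit:
apply_moves(
  series=[
    [[0,0.03,0,0,0],[0,0.02,0,0,0],[0,0.02,0,0,0],[0,0.02,0,0,0],[0,0.02,0,0,0],[0,0,0,0,0]],
  ],
)

```text
t: 15.55
position: [0.517, -0.0422, 0.1024]
tcp_rot: [-2.221, -2.219, 0.007]
contact_force: [-8.9, -4.8, 0.9]
opening: 0.008
finger_force: 4.8
```

Emit:
apply_moves(
  series=[
    [[0,0.016,0,0,0],[0,0.012,0,0,0],[0,0,0,0,0]],
  ],
)

```text
t: 15.85
position: [0.5186, -0.0348, 0.1033]
tcp_rot: [2.222, 2.22, -0.003]
contact_force: [-4.5, -6.2, 1.1]
opening: 0.009
finger_force: 3.1
```

```bash
python3 - <<'E'
from h import *
s=robot.state();print(s["opening"],s["position"],s["contact_force"])
p,d=robot.get_image("scene");q,d2=robot.get_image("top")
a=cv2.resize(p[140:220,220:300,::-1],(400,400),interpolation=3);b=cv2.resize(q[155:235,225:305,::-1],(400,400),interpolation=3)
cv2.imwrite("pics/s5.png",np.hstack([a,b]))
E
```

```text
0.008890781819493302 [ 0.51864636 -0.03484386  0.10329405] [-4.48703994 -6.21732663  1.13744555]
```

View pics/s5.png

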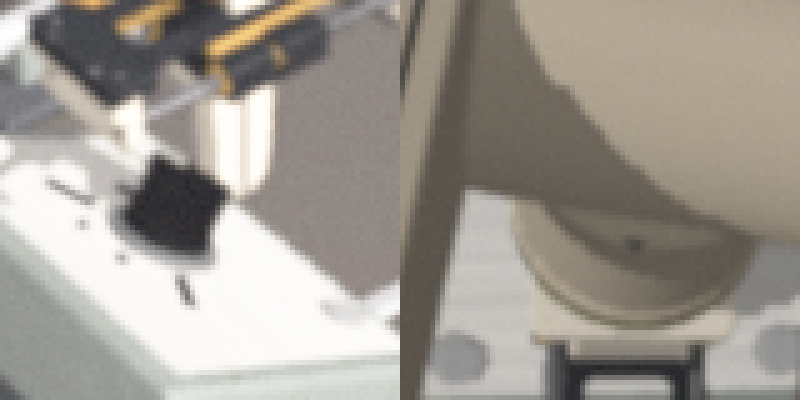

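The bar has swung from crop (157,157) to (225,185), close to the right bar mark. I push 3 mm more, then back off and check.

Emit:
apply_moves(
  series=[
    [[0,0.012,0,0,0],[0,0,0,0,0],[0,-0.04,0,0,0],[0,-0.06,-0.06,0,0],[0,-0.06,0,0,0],[0,0,0,-0.17,0],[0,0,0,-0.17,0],[0,0,0,0,0]],
  ],
)

```text
t: 16.75
position: [0.5086, -0.0731, 0.1955]
tcp_rot: [2.216, 2.213, 0.01]
contact_force: [0.2, -0.1, -0.4]
opening: 0.004
finger_force: 0.0
```

Emit:
apply_moves(
  series=[
    [[0,-0.16,0,0,0],[0,-0.16,0,0,0],[0,-0.16,0,0,0],[0,-0.16,0,0,0],[0,0,0,0,0]],
  ],
)

```text
t: 17.25
position: [0.5039, -0.2364, 0.1877]
tcp_rot: [2.226, 2.215, -0.001]
contact_force: [-0.6, 1.3, -0.9]
opening: 0.004
finger_force: 0.0
```

```bash
python3 - <<'E'
from h import *
s=robot.state();M=R.from_rotvec(s["tcp_rot"]).as_matrix();print(s["position"],s["contact_force"],M.T@(np.array([.65,-.312,.19])-s["position"])/.25)
q,d=robot.get_image("top"); cv2.imwrite("pics/t6.png",cv2.resize(q[145:250,208:328,::-1],None,fx=4,fy=4,interpolation=3))
P=np.array([atd("top",u,v,d[v,u]) for v in range(175,225) for u in range(245,295)])
c=np.array([.5635,-.035,.1125]);n=np.array([-.5,-.02,.866]);hh=(P-c)@n
k=P[(hh>.036)&(hh<.055)];k=k-np.outer((k-c)@n,n);S=np.linalg.svd(k-k.mean(0),full_matrices=False);b=S[2][0]
u=np.array([.866,.033,.5]);y=np.array([-.038,1,0]);b=b*np.sign(b@u);print(len(k),S[1],"angle",np.arctan2(-b@y,b@u))
E
```

```text
[ 0.50388127 -0.2363786   0.1877459 ] [-0.6244322   1.32187404 -0.86856114] [-0.29950641  0.58601972 -0.00816007]
132 [1.43412247e-01 4.66608053e-02 7.21245233e-06] angle 1.0593020496161583
```

View pics/t6.png

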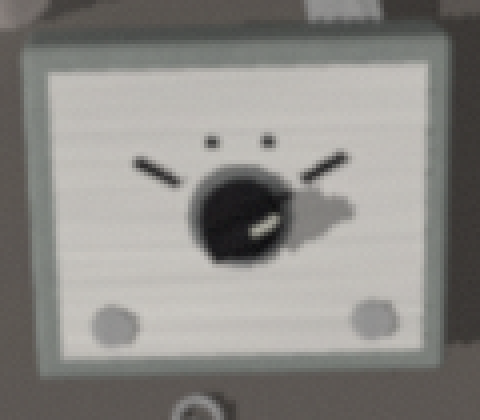

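The selector measures 1.06 rad with the white line towards the right bar mark, so it's clicked in. Next I pass over to the far side of the lever.

Emit:
apply_moves(
  series=[
    [[0,-0.075,0.156,0,0],[0,-0.075,0.156,0,0],[0,-0.075,0.156,0,0],[0,-0.075,0.156,0,0],[0,0,0,0,0],[0,0,0,0.18,0],[0,0,0,0.17,0],[0,0,0,0,0]],
  ],
)

```text
t: 18.1
position: [0.6555, -0.303, 0.0918]
tcp_rot: [-2.212, -2.213, 0.005]
contact_force: [0.5, 0.4, -1.3]
opening: 0.006
finger_force: 0.0
```

Emit:
apply_moves(
  series=[
    [[0,0,-0.06,0,0],[0,0,-0.06,0,0],[0,0,-0.06,0,0],[0,0,-0.06,0,0],[0,0,-0.06,0,0],[0,0,-0.06,0,0],[0,0,0,0,0]],
  ],
)

```text
t: 18.8
position: [0.5702, -0.3069, 0.1039]
tcp_rot: [2.22, 2.218, 0.001]
contact_force: [0.2, 0.6, -0.7]
opening: 0.005
finger_force: 0.0
```

```bash
cat > lev.py <<'E'
from h import *
s=robot.state();print(s["position"],s["contact_force"])
p,d=robot.get_image("scene")
c=p[105:150,165:225]; m=c.sum(2)<150
print([(v+105,u+165) for v,u in zip(*np.where(m))][:40])
for a in(-.6,-.45,-.3,0): print(a,proj("scene",[.5695+.08*np.sin(a),-.312,.072+.08*np.cos(a)]))
cv2.imwrite("pics/s7_%d.png"%(s["t"]*100),cv2.resize(p[80:180,150:250,::-1],None,fx=5,fy=5,interpolation=3))
E
python3 lev.py; ls pics
```

```text
[ 0.57016559 -0.30687197  0.10385253] [ 0.21609997  0.61596987 -0.72970319]
[]
-0.6 [207.41042098 125.0872525 ]
-0.45 [204.14827009 124.6170001 ]
-0.3 [200.67163193 124.70399558]
0 [193.41301341 126.57240742]
s1.png
s2.png
s3.png
s4.png
s5.png
s7_1880.png
scc.png
scene0.npz
scene0.png
t6.png
top0.npz
top0.png
topc.png
```

Emit:
apply_moves(
  series=[
    [[0,0,-0.02,0,0],[0,0,-0.02,0,0],[0,0,0,0,0]],
  ],
)

```text
t: 19.15
position: [0.5599, -0.3065, 0.1005]
tcp_rot: [-2.222, -2.221, -0.0]
contact_force: [0.9, 0.4, -0.2]
opening: 0.006
finger_force: 0.4
```

```bash
cat >> lev.py <<'E'
# dark points (ball) from both cameras' depth near the stand
for nm in("scene","top"):
    p,d=robot.get_image(nm)
    X=[]
    for v in range(384):
        for u in np.where((p[v].astype(int).max(1)<75)&(d[v]>0))[0]:
            q=atd(nm,u,v,d[v,u])
            if .48<q[0]<.66 and -.335<q[1]<-.285 and .115<q[2]<.168: X.append(q)
    X=np.array(X); print(nm,len(X),X.mean(0) if len(X) else 0, X.min(0) if len(X) else 0, X.max(0) if len(X) else 0)
E
python3 lev.py
```

```text
[ 0.55989591 -0.30651989  0.10054664] [ 0.86077632  0.38583871 -0.16465754]
[]
-0.6 [207.41042098 125.0872525 ]
-0.45 [204.14827009 124.6170001 ]
-0.3 [200.67163193 124.70399558]
0 [193.41301341 126.57240742]
scene 3 [ 0.53319222 -0.3035359   0.14653969] [ 0.5326514  -0.30375271  0.14337253] [ 0.53370111 -0.30338282  0.14965588]
top 0 0 0 0
```

The ball's surface shows near x = 0.533, about -0.5 rad. I push a bit further to the stop.

Emit:
apply_moves(
  series=[
    [[0,0,-0.016,0,0],[0,0,-0.01,0,0],[0,0,0,0,0]],
  ],
)

```text
t: 19.6
position: [0.5531, -0.3065, 0.1]
tcp_rot: [-2.222, -2.22, 0.0]
contact_force: [0.9, -0.5, -0.9]
opening: 0.006
finger_force: 0.6
```

```bash
python3 lev.py|grep -v '^-\|\[\]'
```

```text
[ 0.55305334 -0.30646204  0.10004774] [ 0.89227246 -0.5467225  -0.91639251]
0 [193.41301341 126.57240742]
scene 2 [ 0.52742556 -0.3026099   0.14286458] [ 0.52740853 -0.30305014  0.14088484] [ 0.52744259 -0.30216967  0.14484433]
top 0 0 0 0
```

Emit:
apply_moves(
  series=[
    [[0,0,-0.012,0,0],[0,0,0,0,0],[0,0,0,0,0]],
  ],
)

```text
t: 20.05
position: [0.5504, -0.3066, 0.1003]
tcp_rot: [-2.222, -2.22, 0.0]
contact_force: [1.0, -0.2, -1.4]
opening: 0.004
finger_force: 0.7
```

Emit:
apply_moves(
  series=[
    [[0,0,0.08,0,0],[0,0,0.08,0,0],[0,0,0.08,0,0],[0,0,0.1,0,0],[0,0,0.1,-0.16,0],[0,0,0,-0.16,0],[0,0,0,0,0],[0,0,0,0,0]],
  ],
)

```text
t: 20.85
position: [0.6613, -0.3074, 0.1824]
tcp_rot: [2.22, 2.218, 0.001]
contact_force: [0.4, -0.1, -0.3]
opening: 0.005
finger_force: 0.0
```

```bash
python3 lev.py|grep -v '^-\|\[\]'; python3 - <<'E'
from h import *
p,d=robot.get_image("scene")
c=p[105:145,185:225].astype(int).sum(2); v,u=np.where(c<180); print(u.mean()+185,v.mean()+105,len(u))
E
```

```text
[ 0.6613156  -0.30735949  0.18235613] [ 0.38541646 -0.14131139 -0.27706021]
0 [193.41301341 126.57240742]
scene 23 [ 0.52899559 -0.30764508  0.14365778] [ 0.52149042 -0.3149362   0.13548001] [ 0.53693435 -0.30304896  0.15073031]
top 0 0 0 0
205.71428571428572 125.14285714285714 7
```

```bash
python3 - <<'E'
from h import *
def f(p,d):
    X=[]
    for v in range(105,150):
        for u in range(165,230):
            if p[v,u].astype(int).max()<75 and d[v,u]>0:
                q=atd("scene",u,v,d[v,u])
                if .48<q[0]<.66 and -.335<q[1]<-.285 and .115<q[2]<.168: X.append(q)
    return len(X),np.mean(X,0)
z=np.load("pics/scene0.npz");print(f(z["p"],z["d"]));print(f(*robot.get_image("scene")))
q,d=robot.get_image("top")
P=np.array([atd("top",u,v,d[v,u]) for v in range(175,225) for u in range(245,295)])
c=np.array([.5635,-.035,.1125]);n=np.array([-.5,-.02,.866]);hh=(P-c)@n
k=P[(hh>.036)&(hh<.055)];k=k-np.outer((k-c)@n,n);b=np.linalg.svd(k-k.mean(0),full_matrices=False)[2][0]
u=np.array([.866,.033,.5]);y=np.array([-.038,1,0]);b=b*np.sign(b@u);print("knob",len(k),np.arctan2(-b@y,b@u))
E
```

```text
(18, array([ 0.53139795, -0.30676818,  0.14523233]))
(21, array([ 0.52915299, -0.30729889,  0.14384336]))
knob 130 1.0390541953627446
```

The lever now leans further towards the robot than at the start (which was already below -0.5), the knob reads 1.04 and the gripper is clear. I hand in.

```bash
python3 -c "
from rig import robot
print(robot.hand_in())"
```

```text
the job is handed in; nothing more can be done
None
```

I finished the four steps in order and handed the job in: valve pushed shut, nut tightened to its stop, selector clicked at the right-hand bar mark (about 1.04 rad), valve lever pulled back open (about -0.57 rad); hand-in returned no verdict, and I did not re-measure the vise, spanner, can or offcut.

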